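# Open the chocolate chest and stir the chocolates

## Task

Lift the lid of the wooden chest by its brass loop and lay it back on its stop without letting it drop, then take the wooden muddler and, with its foot kept down among the chocolate balls in the steel pan inside, stir two full wide rounds anticlockwise as seen from above, beginning and ending at the handle side, and keep going round if any ball has not yet clearly been shifted. Leave all the balls in the pan, the lid resting open, and the muddler standing upright by itself in the flat middle of the green saucer; do not push or knock over the saucer or the other things on the counter.

Things in the scene. Friction and masses are not known exactly. Their poses are not given: they have to be found in the camera images.
- chest: dark wooden chest, fixed to the counter: 150 mm deep (its x), 170 mm wide (its y), walls 6 mm thick, rim 85 mm above the counter. Origin at the centre of its underside; its front (handle side) faces its own -x, roughly towards the robot; z up. In its middle stands a round steel pan, outside diameter 120 mm, wall 4 mm, its rim 66 mm above the counter, holding six loose balls
- lid (a joint): hinge of the chest's lid in rad: 0 shut, 1.8 fully open resting on its stop (leaning back just past upright). The lid is a flat wooden panel 150 x 170 x 10 mm, 0.28 kg, hinged along the top of the chest's far (+x) wall. Left alone it falls shut when short of upright, and falls back on its stop when past upright
- lid_hinge (a point): middle of the lid's hinge line, at the top of the chest's far wall; the point turns with the lid; the hinge line is its y axis
- lid_handle (a point): middle of the lid's handle: a round brass bar 12 mm thick and 90 mm long, parallel to the hinge, held in the lid's plane 40 mm ahead of the lid's front edge by a 12 mm leg at each end (an open loop: the gap between bar and lid is 34 mm). It is 190 mm from the hinge line and swings with the lid; 90 mm above the counter when shut. Axes turn with the lid, y along the bar
- pan_floor (a point): centre of the steel pan's inner floor, 10 mm above the counter; the pan's inside is 112 mm across and 56 mm deep
- muddler: light wooden muddler (stirring rod), standing upright on its flat foot: 190 mm tall, foot 30 mm across up to 45 mm high, plain round shaft 22 mm across from 65 mm above the foot to the top (grip it about 150 mm above the foot, so that its top clears the palm). 0.08 to 0.17 kg. Origin at the centre of its foot's underside, z up its axis
- muddler_foot (a point): centre of the underside of the muddler's foot (same point as the body's origin)
- saucer: dark green saucer, loose, 132 mm across; its flat middle, 100 mm across, lies 6 mm above the counter, the rim rises to 13 mm. Origin at the centre of its underside, z up
- ball0_center (a point): centre of chocolate ball 0, cream, 24 mm across, 12 g, loose in the pan
- ball1_center (a point): centre of chocolate ball 1, dark brown, 24 mm across, 12 g, loose in the pan
- ball2_center (a point): centre of chocolate ball 2, cream, 24 mm across, 12 g, loose in the pan
- ball3_center (a point): centre of chocolate ball 3, dark brown, 24 mm across, 12 g, loose in the pan
- ball4_center (a point): centre of chocolate ball 4, cream, 24 mm across, 12 g, loose in the pan
- ball5_center (a point): centre of chocolate ball 5, dark brown, 24 mm across, 12 g, loose in the pan
- glass: tall clear drinking glass, upright, 66 mm across the mouth, 150 mm tall, empty; stands close to the muddler on its robot side. Bystander. Origin at the centre of its underside, z up
- cup: black round bowl-shaped cup, 80 mm across, 55 mm tall, in front of the chest near the robot. Bystander. Origin at the centre of its underside, z up
- jar: amber glass jar with a light wooden top, 70 mm across, 110 mm tall, beyond the saucer. Bystander. Origin at the centre of its underside, z up
- syrup: green glass bottle with a black cap, 64 mm across, 200 mm tall, beyond the chest. Bystander. Origin at the centre of its underside, z up
- pot: small white pot with a green succulent, 76 mm across, about 125 mm tall with leaves. Bystander. Origin at the centre of its underside, z up
Mind the look-alikes: they are no part of the job. Several things have the shape of the chest; the one meant has the colours described above.

How it is judged:
On the way, in this order (a step that is already met when the one before it is completed fails the run):
1. the lid has been opened and rests on its stop (over 1.72 rad) (value of joint lid above 1.72 rad and velocity of joint lid between -0.1 and 0.1 rad/s), for 0.2 s.
2. the muddler's foot is down in the pan, over 12 mm from its middle towards the chest's handle side (x of muddler_foot in the frame of chest below -0.012 m and y of muddler_foot in the frame of chest between -0.012 and 0.012 m and z of muddler_foot in the frame of chest below 0.05 m and horizontal distance between muddler_foot and pan_floor below 0.056 m), for 0.02 s.
3. round 1: still down in the pan, the foot is over 12 mm towards the chest's -y side (y of muddler_foot in the frame of chest below -0.012 m and x of muddler_foot in the frame of chest between -0.012 and 0.012 m and z of muddler_foot in the frame of chest below 0.05 m and horizontal distance between muddler_foot and pan_floor below 0.056 m), for 0.02 s.
4. round 1: still down in the pan, the foot is over 12 mm towards the hinge side (x of muddler_foot in the frame of chest above 0.012 m and y of muddler_foot in the frame of chest between -0.012 and 0.012 m and z of muddler_foot in the frame of chest below 0.05 m and horizontal distance between muddler_foot and pan_floor below 0.056 m), for 0.02 s.
5. round 1: still down in the pan, the foot is over 12 mm towards the chest's +y side (y of muddler_foot in the frame of chest above 0.012 m and x of muddler_foot in the frame of chest between -0.012 and 0.012 m and z of muddler_foot in the frame of chest below 0.05 m and horizontal distance between muddler_foot and pan_floor below 0.056 m), for 0.02 s.
6. round 1: still down in the pan, the foot is over 12 mm towards the handle side (all of step 2), for 0.02 s.
7. round 2: still down in the pan, the foot is over 12 mm towards the chest's -y side (all of step 3), for 0.02 s.
8. round 2: still down in the pan, the foot is over 12 mm towards the hinge side (all of step 4), for 0.02 s.
9. round 2: still down in the pan, the foot is over 12 mm towards the chest's +y side (all of step 5), for 0.02 s.
10. round 2: still down in the pan, the foot is over 12 mm towards the handle side, and every ball is over 10 mm from where it started (all of step 6 and distance of each of ball0_center, ball1_center, ball2_center, ball3_center, ball4_center, ball5_center from where it was at the start of the episode above 0.01 m), for 0.02 s.
At the end, for the whole second after the job is handed in: The lid is open on its stop (over 1.72 rad); the muddler stands by itself, still and upright (within 0.1 rad), its foot flat on the saucer's middle and within 35 mm of its centre; all six balls are in the pan (value of joint lid above 1.72 rad and horizontal distance between muddler_foot and saucer below 0.035 m and z of muddler_foot in the frame of saucer between 0.002 and 0.012 m and angle between muddler's own z axis and vertical below 0.1 rad and linear speed of muddler below 0.02 m/s and horizontal distance between each of ball0_center, ball1_center, ball2_center, ball3_center, ball4_center, ball5_center and pan_floor below 0.06 m and z of each of ball0_center, ball1_center, ball2_center, ball3_center, ball4_center, ball5_center in the frame of chest below 0.07 m); the robot touches nothing.
It fails at once if the lid is dropped or slammed (it turns faster than 3 rad/s either way) (velocity of joint lid above 3 rad/s or velocity of joint lid below -3 rad/s).
It fails at once if a bystander (glass, cup, jar, bottle, pot) is pushed over 20 mm or tipped over 0.3 rad (distance of any of glass, cup, jar, syrup, pot from where it was at the start of the episode above 0.02 m or angle between any of glass, cup, jar, syrup, pot's own z axis and vertical above 0.3 rad).
It fails at once if the saucer is pushed over 20 mm (distance of saucer from where it was at the start of the episode above 0.02 m).
It also fails if it takes over 67 s, if anything falls off the work surface, if the arm or the gripper's body presses on something with over 40 N, if the wrist force passes 120 N, or if a joint passes its speed limit or range.

## Robot

A 6-joint arm with a two-finger parallel gripper is mounted at the origin on the work surface. World frame = base frame: x ahead of the robot, y to its left, z up, the work surface at z = 0. Lengths are in m, angles in rad, forces in N, time in s.
With the tool pointing down it reaches from about 0.25 to 0.775 m from the base axis. Payload 4 kg.
Tool frame: the origin (TCP) lies midway between the tips of the shut fingers; the grasp point (between the pads) lies 19 mm behind it; z points along the fingers, y is the line along which they close (so a half turn about z gives the same grasp; the last joint's range is limited). The gripper opens to 94 mm and grips with 3 to 60 N. Pads are 16 mm wide; open, the fingers measure 119 mm over their backs; the gripper's body (75 mm by 177 mm) begins 78 mm behind the grasp point.
Start: joints at [-0.103, 0.087, 1.371, -0, 1.684, -0.103], TCP at [0.55, -0, 0.206] pointing down, gripper open.
Joint ranges: [-3.1, 3.1], [-0.76, 2.03], [0.27, 2.55], [-1.08, 4.22], [0.17, 2.65], [-2.57, 2.57]. Speed limits (rad/s): [2.79, 2.79, 3.14, 3.14, 3.14, 3.14].

## Interface

Orientations are given as [roll, pitch, yaw] about the fixed x, y, z axes, in that order (R = Rz(yaw) Ry(pitch) Rx(roll)).
In Python, from bench import robot gives the robot as it stands. The module is installed in compiled form; this text tells all that it offers.
- The arm moves only by the tool arm_command, never from a script. Its argument "targets" is a list of rows, each a list of 4 numbers: the shift along the world's x, y, z as a fraction of full scale, then the turn about the world's z as a fraction of full scale. A call has 1 to 8 rows; each row is the pose to reach, as a shift and turn from the pose commanded when the call began; what a row does not reach only later rows make up. Full scale, the value 1, is 0.5 m for a shift and 120 degrees for a turn. A row lasts 1/12 s, in which the tool goes at most 41.7 mm and 7.16 degrees, less where a joint would pass 70% of its speed; a pose out of reach is approached as far as the arm can. A call with a number of a shift or a turn outside -1 to 1 is refused whole. A call with a gripper value outside its range is refused whole. "claw" is the closure, from 0 (fully open) to 1 (shut), set as the call begins (left out, the last holds). The fingers move at their own pace and stop on an object; the grip force is fixed at half the most. Time passes only in rows, so rows that repeat a pose let the fingers close. It gives the time, the measured TCP pose, the force, the opening and the grip force at its end, in the units of the state.
- robot.get_obs(): the state, without advancing time (a new reading comes with each control period).
- robot.snapshot(name): name is "scene" or "side" or "wrist"; returns the picture (400x640x3 uint8, red, green, blue); there is no depth.
- robot.camera_info(name): a dict with "vfov" (degrees; the focal length in pixels is half the picture's height over the tangent of half this angle, whatever the lens; pixels are square), "cx", "cy" (the principal point, pixels), "extrinsics" (4x4, takes a point from camera to world coordinates); the wrist camera has in their place "T_tool_cam" (4x4, takes a point from camera to tool coordinates, whose origin is the TCP and whose axes are the flange's). Camera axes: x right, y up, looking along -z (the intrinsics and any distortion apply to the point x, -y, -z); pixel columns grow to the right and rows downward; lengths in m; the calibration is good to about 2 mm. A picture is of the moment at which its call begins: read the wrist's pose just before it. camera_info takes no time and is no camera call.
- robot.close_job(): hands the job in; it is judged then, once.
The state is a dict: "time": time; "joint_positions": joint angles; "qvel": joint speeds; "joint_torque": joint torques, N m; "tool_pos": TCP position; "ee_rot": TCP orientation; "wrist_force": force on the tool from outside, world axes, zero at the start; "wrist_torque": the same for the moment, N m; "width": finger opening in m; "finger_force": force on a finger pad.
Only numpy, scipy, OpenCV 4.12 (cv2) and the standard library are available. Lean on these libraries where they do the work, as an engineer would, in place of code of your own. Each camera call takes 0.05 s, during which the arm holds its last target. There are 200 camera calls.

## Working session

There is one attempt and no reset: what is moved stays moved. The work goes in short steps, Python scripts to look and compute and a tool call to move; the robot and the scene stay as the last step left them, time stands still between calls to the robot, and variables do not carry over. Pictures are saved under pics/ and viewed, at most 10 in all, crops included, and the job is handed in when it is done.

Besides the shell and the picture viewer there is one more tool, called after "Emit:" as name(argument=value, ...), one argument or row to a line, values as JSON. arm_command: Moves the arm, as the interface text tells. Shift numbers are shares of 0.5 m and turn numbers shares of 120 degrees, none past 1 either way. Its arguments: {"type":"object","properties":{"targets":{"type":"array"},"claw":{"type":"number"}},"required":["targets"]}

```bash
mkdir -p pics
python3 - <<'E'
from bench import robot
import cv2,json
o=robot.get_obs();print({k:o[k] for k in('time','tool_pos','ee_rot','width')})
for n in("scene","side","wrist"):
    print(n,robot.camera_info(n)); cv2.imwrite(f"pics/{n}0.png",robot.snapshot(n)[:,:,::-1])
E
```

```text
{'time': 0.0, 'tool_pos': array([5.49460599e-01, 5.96686144e-05, 2.04340728e-01]), 'ee_rot': array([-3.13945108e+00, -2.00510690e-04,  1.57085178e+00]), 'width': 0.09373946703434573}
scene {'vfov': 42.58802635716555, 'cx': 313.0574174995556, 'cy': 202.25662031446845, 'extrinsics': array([[-0.52702698, -0.50952706,  0.68016522,  1.4365947 ],
       [ 0.84974768, -0.3282723 ,  0.41251203,  0.54112369],
       [ 0.01309336,  0.79537379,  0.6059778 ,  0.9221055 ],
       [ 0.        ,  0.        ,  0.        ,  1.        ]])}
side {'vfov': 56.86651355984195, 'cx': 314.06319267701406, 'cy': 198.41115483466027, 'extrinsics': array([[-0.9940495 ,  0.07267872, -0.08113818,  0.41811147],
       [-0.10820418, -0.74462997,  0.65864866,  0.67875412],
       [-0.01254818,  0.66350886,  0.74806319,  0.8961773 ],
       [ 0.        ,  0.        ,  0.        ,  1.        ]])}
wrist {'vfov': 63.517316680487454, 'cx': 319.3974595215444, 'cy': 199.87887318522775, 'T_tool_cam': array([[-4.38486968e-04,  9.67211216e-01,  2.53972975e-01,
         7.34676780e-02],
       [ 9.99999604e-01,  2.27333484e-04,  8.60750237e-04,
         8.10796399e-04],
       [ 7.74790722e-04,  2.53973252e-01, -9.67210932e-01,
        -1.79452876e-01],
       [ 0.00000000e+00,  0.00000000e+00,  0.00000000e+00,
         1.00000000e+00]])}
```

View pics/scene0.png

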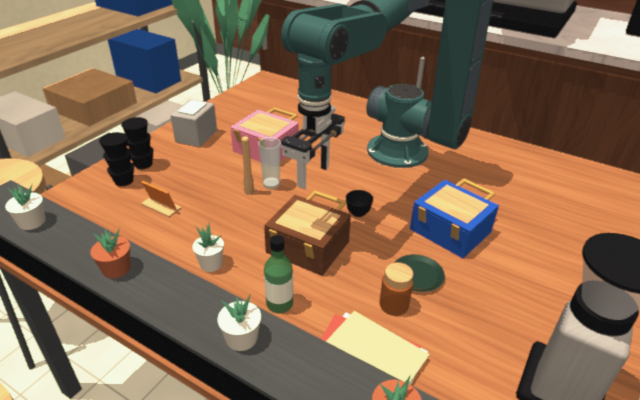

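View pics/side0.png

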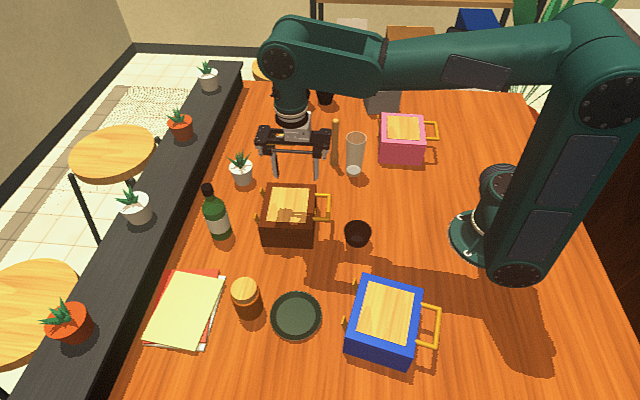

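Lookalikes: chests are dark brown (scene 307,232; side 288,215), blue (scene 455,215; side 385,320) and pink (scene 265,135; side 403,138). I choose the dark brown one. The muddler is at scene (248,165), next to the glass at (270,162). The saucer is at scene (418,272), side (296,315).

Run:
```python
import cv2,numpy as np
s=cv2.imread("pics/scene0.png");d=cv2.imread("pics/side0.png");w=cv2.imread("pics/wrist0.png")
a=cv2.resize(s[170:270,255:385],(390,300),interpolation=cv2.INTER_CUBIC)
b=cv2.resize(d[165:265,230:360],(390,300),interpolation=cv2.INTER_CUBIC)
c=cv2.resize(w,(480,300))
e=cv2.resize(d[105:185,300:385],(300,282));e=cv2.copyMakeBorder(e,0,18,0,0,0)
cv2.imwrite("pics/c1.png",np.vstack([np.hstack([a,b]),np.hstack([c,e])]))
```

```text
(no output)
```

View pics/c1.png

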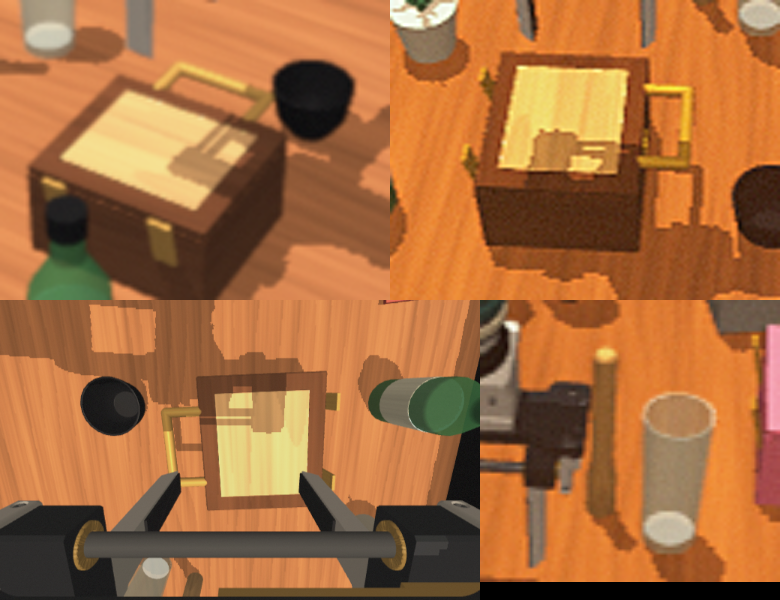

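```bash
cat > h.py <<'E'
import numpy as np
from scipy.spatial.transform import Rotation as R
from bench import robot
T0=None
def toolT(o):
    T=np.eye(4);T[:3,:3]=R.from_euler('xyz',o['ee_rot']).as_matrix();T[:3,3]=o['tool_pos'];return T
def ray(n,uv,o=None):
    c=robot.camera_info(n);f=200/np.tan(np.radians(c['vfov'])/2)
    E=c['extrinsics'] if n!='wrist' else toolT(o)@c['T_tool_cam']
    uv=np.atleast_2d(uv).astype(float)
    d=np.c_[(uv[:,0]-c['cx'])/f,-(uv[:,1]-c['cy'])/f,-np.ones(len(uv))]@E[:3,:3].T
    return E[:3,3],d
def plane(n,uv,z,o=None):
    p,d=ray(n,uv,o);return p+d*((z-p[2])/d[:,2])[:,None]
def tri(obs):   # list of (name,uv[,o])
    A=np.zeros((3,3));b=np.zeros(3)
    for q in obs:
        p,d=ray(*q);d=d[0]/np.linalg.norm(d);M=np.eye(3)-np.outer(d,d);A+=M;b+=M@p
    return np.linalg.solve(A,b)
E
python3 - <<'E'
from h import *
np.set_printoptions(precision=4,suppress=True)
o=robot.get_obs()
for n,L,B in(('wrist',[(263,103),(436,96),(429,268),(279,279)],[(223,149),(233,244)]),('side',[(316.7,184),(267.3,182.3),(259,226),(314,228.3)],[(330,194.3),(329.3,219)])):
    P=plane(n,L,.095,o);print(n,P[:,:2],P.mean(0)[:2]);print(np.linalg.norm(P-np.roll(P,-1,0),axis=1));b=plane(n,B,.094,o);print('bar',b[:,:2],b.mean(0)[:2])
print('saucer',plane('side',[(296,315)],.012),'jar',plane('side',[(243,287)],.108),plane('scene',[(418,272)],.01))
# muddler top scene(247,139) side(300+126/3.53,105+54/3.53)
print('mudtop',tri([('scene',(247,139)),('side',(335.4,120.3))]),'foot',plane('side',[(335,164)],0.0),plane('scene',[(248,192)],0))
print('glass', plane('side',[(300+200/3.53,105+115/3.53)],.15), 'bottom',plane('side',[(300+188/3.53,105+230/3.53)],0.01))
E
```

```text
wrist [[ 0.5016  0.0835]
 [ 0.6494  0.0892]
 [ 0.6571 -0.0712]
 [ 0.51   -0.0833]] [0.5795 0.0046]
[0.1479 0.1606 0.1477 0.167 ]
bar [[ 0.464   0.0443]
 [ 0.4667 -0.0466]] [ 0.4654 -0.0012]
side [[ 0.5034 -0.0849]
 [ 0.6528 -0.0776]
 [ 0.6435  0.0878]
 [ 0.4935  0.0808]] [0.5733 0.0015]
[0.1496 0.1657 0.1502 0.166 ]
bar [[ 0.4604 -0.0481]
 [ 0.455   0.044 ]] [ 0.4577 -0.002 ]
saucer [[0.5168 0.2922 0.012 ]] jar [[0.6402 0.2787 0.108 ]] [[0.5151 0.2923 0.01  ]]
mudtop [ 0.4636 -0.2708  0.1901] foot [[ 0.4593 -0.279   0.    ]] [[ 0.4649 -0.2798  0.    ]]
glass [[ 0.393  -0.2463  0.15  ]] bottom [[ 0.3943 -0.2435  0.01  ]]
```

Run:
```python
from h import *
np.set_printoptions(precision=4,suppress=True)
o=robot.get_obs();print(o['tool_pos'])
for s,d,w in(((314.3,192.3),(330,194.3),(233,244)),((345,202.3),(329.3,219),(223,149))):
    print(plane('scene',[s],.094),tri([('scene',s),('side',d)]),tri([('scene',s),('side',d),('wrist',w,o)]))
```

```text
[0.5496 0.0001 0.2046]
[[ 0.4671 -0.0434  0.094 ]] [ 0.4608 -0.0487  0.0902] [ 0.4627 -0.0482  0.0905]
[[0.4611 0.0491 0.094 ]] [0.4553 0.0445 0.0908] [0.4582 0.0445 0.0907]
```

Emit:
arm_command(
  targets=[
    [-0.06, 0, 0, 0.013],
    [-0.12, 0, -0.05, 0.026],
    [-0.18, -0.002, -0.1, 0.026],
    [-0.18, -0.002, -0.13, 0.026],
    [-0.18, -0.002, -0.13, 0.026],
  ],
  claw=0.64,
)

```text
time: 0.57
tool_pos: [0.4555, -0.0005, 0.1356]
ee_rot: [-3.133, -0.002, 1.625]
wrist_force: [-0.7, 0.3, 0.1]
width: 0.0641
finger_force: 0.0
```

Emit:
arm_command(
  targets=[
    [0, 0, 0, 0],
    [0, 0, 0, 0],
    [0, 0, 0, 0],
    [0, 0, 0, 0],
  ],
)

```text
time: 0.9
tool_pos: [0.4618, -0.0012, 0.1423]
ee_rot: [3.138, 0.001, 1.625]
wrist_force: [1.0, -0.4, 0.3]
width: 0.0376
finger_force: 0.0
```

Run:
```python
from bench import robot
import cv2,numpy as np
o=robot.get_obs();print(o['tool_pos'],o['width'])
w=robot.snapshot('wrist')[:,:,::-1];d=robot.snapshot('side')[:,:,::-1]
b=cv2.resize(d[130:250,250:375],(417,400),interpolation=cv2.INTER_CUBIC)
cv2.imwrite("pics/c2.png",np.hstack([cv2.resize(w[:,130:510],(380,400)),b]))
```

```text
[ 0.46179403 -0.00118593  0.14229425] 0.03755630559816227
```

View pics/c2.png

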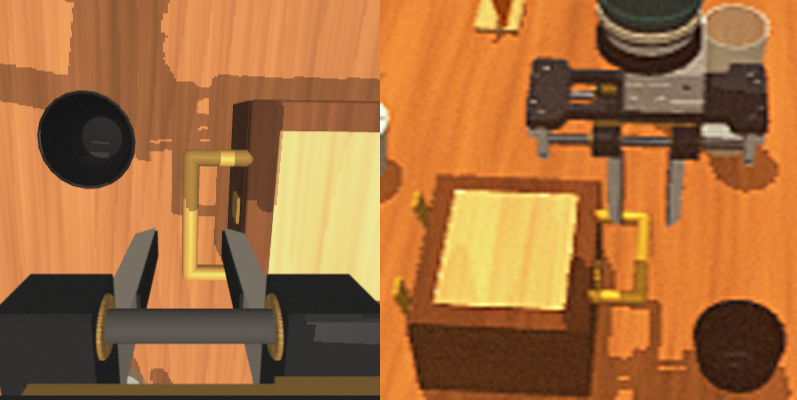

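The wrist view shows the bar at about (321,215), centred between the fingers, so I descend.

Emit:
arm_command(
  targets=[
    [0, 0, -0.05, 0],
    [0, 0, -0.1, 0],
    [0, 0, -0.13, 0],
    [0, 0, -0.14, 0],
    [0, 0, -0.14, 0],
    [0, 0, -0.14, 0],
    [0, 0, -0.14, 0],
  ],
)

```text
time: 1.58
tool_pos: [0.4613, -0.0012, 0.0721]
ee_rot: [3.139, 0.001, 1.625]
wrist_force: [-0.1, 0.8, 0.3]
width: 0.0339
finger_force: 0.0
```

Emit:
arm_command(
  targets=[
    [0, 0, 0, 0],
    [0, 0, 0, 0],
    [0, 0, 0, 0],
    [0, 0, 0, 0],
    [0, 0, 0, 0],
    [0, 0, 0, 0],
  ],
  claw=1,
)

```text
time: 2.08
tool_pos: [0.4625, -0.001, 0.0716]
ee_rot: [3.135, 0.0, 1.625]
wrist_force: [6.0, 0.7, -1.8]
width: 0.0114
finger_force: 30.0
```

Run:
```python
import numpy as np
f=lambda t:np.array([.38*(1-np.cos(t))*.9985,.38*(1-np.cos(t))*.055,.38*np.sin(t),0])
for k in range(5):
    print([ (f(.36*k+.045*i)-f(.36*k)).round(3).tolist() for i in range(1,9)])
```

```text
[[0.0, 0.0, 0.017, 0.0], [0.002, 0.0, 0.034, 0.0], [0.003, 0.0, 0.051, 0.0], [0.006, 0.0, 0.068, 0.0], [0.01, 0.001, 0.085, 0.0], [0.014, 0.001, 0.101, 0.0], [0.019, 0.001, 0.118, 0.0], [0.024, 0.001, 0.134, 0.0]]
[[0.006, 0.0, 0.016, 0.0], [0.013, 0.001, 0.031, 0.0], [0.021, 0.001, 0.047, 0.0], [0.03, 0.002, 0.062, 0.0], [0.039, 0.002, 0.076, 0.0], [0.049, 0.003, 0.09, 0.0], [0.059, 0.003, 0.104, 0.0], [0.07, 0.004, 0.117, 0.0]]
[[0.012, 0.001, 0.013, 0.0], [0.024, 0.001, 0.025, 0.0], [0.036, 0.002, 0.036, 0.0], [0.049, 0.003, 0.047, 0.0], [0.063, 0.003, 0.057, 0.0], [0.077, 0.004, 0.067, 0.0], [0.092, 0.005, 0.076, 0.0], [0.106, 0.006, 0.085, 0.0]]
[[0.015, 0.001, 0.008, 0.0], [0.031, 0.002, 0.015, 0.0], [0.047, 0.003, 0.021, 0.0], [0.063, 0.003, 0.027, 0.0], [0.079, 0.004, 0.032, 0.0], [0.096, 0.005, 0.036, 0.0], [0.112, 0.006, 0.039, 0.0], [0.129, 0.007, 0.042, 0.0]]
[[0.017, 0.001, 0.002, 0.0], [0.034, 0.002, 0.003, 0.0], [0.051, 0.003, 0.003, 0.0], [0.068, 0.004, 0.003, 0.0], [0.085, 0.005, 0.002, 0.0], [0.102, 0.006, -0.0, 0.0], [0.119, 0.007, -0.003, 0.0], [0.136, 0.007, -0.007, 0.0]]
```

Emit:
arm_command(
  targets=[
    [0.0, 0, 0.017, 0],
    [0.002, 0, 0.034, 0],
    [0.003, 0, 0.051, 0],
    [0.006, 0, 0.068, 0],
    [0.01, 0.001, 0.085, 0],
    [0.014, 0.001, 0.101, 0],
    [0.019, 0.001, 0.118, 0],
    [0.024, 0.001, 0.134, 0],
  ],
)

```text
time: 2.75
tool_pos: [0.4774, -0.0004, 0.1383]
ee_rot: [3.129, 0.0, 1.625]
wrist_force: [17.2, 1.1, -10.0]
width: 0.0108
finger_force: 30.0
```

Emit:
arm_command(
  targets=[
    [0.006, 0, 0.016, 0],
    [0.013, 0.001, 0.031, 0],
    [0.021, 0.001, 0.047, 0],
    [0.03, 0.002, 0.062, 0],
    [0.039, 0.002, 0.076, 0],
    [0.049, 0.003, 0.09, 0],
    [0.059, 0.003, 0.104, 0],
    [0.07, 0.004, 0.117, 0],
  ],
)

```text
time: 3.42
tool_pos: [0.5123, 0.0011, 0.1924]
ee_rot: [3.133, 0.001, 1.625]
wrist_force: [20.7, -1.0, -21.8]
width: 0.0108
finger_force: 30.0
```

The force is radial towards the hinge, consistent with a hinge line about 5 mm lower than the bar. I correct for it.

Emit:
arm_command(
  targets=[
    [0.015, 0.001, 0.012, 0],
    [0.029, 0.001, 0.023, 0],
    [0.042, 0.002, 0.034, 0],
    [0.055, 0.003, 0.044, 0],
    [0.07, 0.003, 0.053, 0],
    [0.085, 0.004, 0.063, 0],
    [0.1, 0.005, 0.071, 0],
    [0.115, 0.006, 0.08, 0],
  ],
)

```text
time: 4.08
tool_pos: [0.5639, 0.0032, 0.2339]
ee_rot: [-3.137, 0.002, 1.624]
wrist_force: [0.9, -3.0, -7.1]
width: 0.011
finger_force: 30.0
```

Good. Next, on past upright.

Emit:
arm_command(
  targets=[
    [0.015, 0.001, 0.007, 0],
    [0.031, 0.002, 0.014, 0],
    [0.047, 0.003, 0.02, 0],
    [0.063, 0.003, 0.025, 0],
    [0.079, 0.004, 0.03, 0],
    [0.096, 0.005, 0.033, 0],
    [0.113, 0.006, 0.036, 0],
    [0.13, 0.007, 0.039, 0],
  ],
)

```text
time: 4.75
tool_pos: [0.6289, 0.006, 0.2557]
ee_rot: [-3.139, 0.003, 1.623]
wrist_force: [-2.5, -3.8, 3.0]
width: 0.0115
finger_force: 30.0
```

Emit:
arm_command(
  targets=[
    [0.017, 0.001, 0.002, 0],
    [0.034, 0.002, 0.002, 0],
    [0.051, 0.003, 0.002, 0],
    [0.068, 0.004, 0.001, 0],
    [0.085, 0.005, 0.0, 0],
    [0.102, 0.006, -0.003, 0],
    [0.112, 0.007, -0.005, 0],
    [0.122, 0.007, -0.008, 0],
  ],
)

```text
time: 5.42
tool_pos: [0.6907, 0.0087, 0.2523]
ee_rot: [-3.141, 0.004, 1.622]
wrist_force: [0.1, -4.6, 3.4]
width: 0.011
finger_force: 30.0
```

Emit:
arm_command(
  targets=[
    [0.004, 0, -0.001, 0],
    [0.008, 0, -0.002, 0],
    [0.012, 0, -0.003, 0],
    [0.012, 0, -0.003, 0],
  ],
)

```text
time: 5.75
tool_pos: [0.6968, 0.009, 0.2507]
ee_rot: [3.141, 0.004, 1.622]
wrist_force: [0.7, -5.6, 2.1]
width: 0.0111
finger_force: 30.0
```

Emit:
arm_command(
  targets=[
    [0.004, 0, -0.001, 0],
    [0.008, 0, -0.002, 0],
    [0.012, 0, -0.003, 0],
    [0.012, 0, -0.003, 0],
  ],
)

```text
time: 6.08
tool_pos: [0.7002, 0.0091, 0.2498]
ee_rot: [-3.137, 0.003, 1.622]
wrist_force: [-5.9, -5.6, 5.0]
width: 0.0109
finger_force: 30.0
```

Emit:
arm_command(
  targets=[
    [0, 0, 0, 0],
    [0, 0, 0, 0],
    [0, 0, 0, 0],
    [0, 0, 0, 0],
    [0, 0, 0, 0],
  ],
  claw=0.4,
)

```text
time: 6.5
tool_pos: [0.7025, 0.012, 0.248]
ee_rot: [-3.141, -0.0, 1.626]
wrist_force: [0.0, -0.1, -0.2]
width: 0.0413
finger_force: 0.0
```

Emit:
arm_command(
  targets=[
    [0, 0, 0.04, 0],
    [0, 0, 0.1, 0],
    [0, 0, 0.16, 0],
    [-0.05, 0, 0.2, 0],
    [-0.12, 0, 0.2, 0],
    [-0.2, -0.02, 0.2, 0],
    [-0.27, -0.02, 0.2, 0],
    [-0.3, -0.02, 0.2, 0],
  ],
)

```text
time: 7.17
tool_pos: [0.549, 0.0017, 0.35]
ee_rot: [3.141, 0.0, 1.625]
wrist_force: [0.7, 0.7, 0.3]
width: 0.0565
finger_force: 0.0
```

Emit:
arm_command(
  targets=[
    [0, -0.05, 0, 0],
    [0, -0.05, 0, 0],
    [0, -0.05, 0, 0],
  ],
  claw=0.4,
)

```text
time: 7.42
tool_pos: [0.5524, -0.0238, 0.3486]
ee_rot: [3.141, -0.0, 1.624]
wrist_force: [-0.2, -0.0, 0.2]
width: 0.056
finger_force: 0.0
```

Run:
```python
from bench import robot
import cv2,numpy as np
o=robot.get_obs();print(o['tool_pos'],o['ee_rot'],o['wrist_force'])
w=robot.snapshot('wrist')[:,:,::-1];d=robot.snapshot('side')[:,:,::-1]
cv2.imwrite('pics/w3.png',w);cv2.imwrite('pics/d3.png',d);cv2.imwrite('pics/s3.png',robot.snapshot('scene')[:,:,::-1])
b=cv2.resize(d[140:260,210:350],(350,300),interpolation=cv2.INTER_CUBIC)
c=cv2.resize(d[90:190,300:385],(255,300),interpolation=cv2.INTER_CUBIC)
cv2.imwrite("pics/c3.png",np.vstack([cv2.copyMakeBorder(cv2.resize(w,(480,300)),0,0,0,125,0),np.hstack([b,c])]))
```

```text
[ 0.55235172 -0.02375142  0.34863918] [ 3.14100883e+00 -4.04665022e-04  1.62406804e+00] [-0.16864013 -0.0237626   0.22808125]
```

View pics/c3.png

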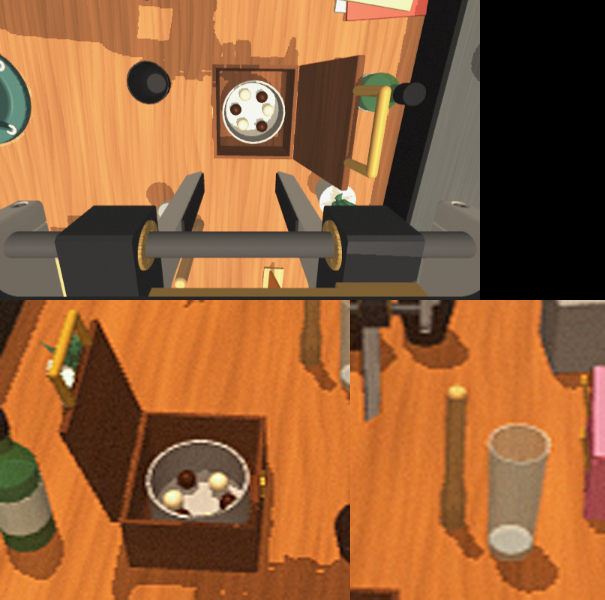

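Run:
```python
from h import *
import cv2
np.set_printoptions(precision=4,suppress=True)
o=robot.get_obs();o['ee_rot'][:]=o['ee_rot']
w=cv2.imread('pics/w3.png');d=cv2.imread('pics/d3.png');s=cv2.imread('pics/s3.png')
# pan rim: low-saturation blob near the chest
for n,im,(x,y,r) in(('wrist',w,(339,148,60)),('side',d,(289,211,30))):
    h=cv2.cvtColor(im,cv2.COLOR_BGR2HSV);m=((h[...,1]<60)&(h[...,2]>70)).astype('u1'[0:0]+'uint8')*255
    k=np.zeros_like(m);cv2.circle(k,(x,y),r,255,-1);m&=k
    c=np.vstack([q for q in cv2.findContours(m,0,2)[0] if cv2.contourArea(q)>8]);hull=cv2.convexHull(c)[:,0]
    P=plane(n,hull,.066,o);(cx,cy),r=cv2.minEnclosingCircle(P[:,:2].astype('float32'));e=cv2.fitEllipse(P[:,:2].astype('float32'))
    print(n,'pan',cx,cy,r,e)
    if n=='wrist':
        b=[(245,94),(262,97),(268,110),(262,126),(246,124),(236,109)];Q=plane(n,np.array(b)/.75,.022,o);print(Q[:,:2])
for n,im,(x,y) in(('wrist',w,(240,379)),('side',d,(335,121)),('scene',s,(247,139))):
    a=im[y-12:y+13,x-12:x+13];h=cv2.cvtColor(a,cv2.COLOR_BGR2HSV)
    print(n,im[y,x],'top',plane(n,[(x,y)],.19,o)); 
u=cv2.resize(np.hstack([i[y-20:y+20,x-20:x+20] for i,(x,y) in((w,(240,379)),(d,(335,121)),(s,(247,139)),(d,(335,163)),(s,(248,190)))]),None,fx=4,fy=4)
u2=cv2.resize(np.hstack([d[275:355,250:345],s[235:305,375:460].repeat(1,0)[:80] if 0 else cv2.copyMakeBorder(s[235:305,375:460],0,10,0,0,0)]),None,fx=4,fy=4)
cv2.imwrite('pics/c4.png',np.vstack([cv2.copyMakeBorder(u,0,0,0,max(0,u2.shape[1]-u.shape[1]),0)[:,:u2.shape[1]],u2]) )
print(u.shape,u2.shape)
```

```text
wrist pan 0.5780412554740906 0.0036469062324613333 0.05971651151776314 ((0.5779885053634644, 0.003899667179211974), (0.11816681921482086, 0.11882489174604416), 15.43131160736084)
[[ 0.561   0.0361]
 [ 0.596   0.032 ]
 [ 0.6104  0.0065]
 [ 0.6006 -0.0274]
 [ 0.5668 -0.025 ]
 [ 0.5442  0.0049]]
side pan 0.5674412250518799 0.0331236906349659 0.02291860803961754 ((0.5677610635757446, 0.03360988199710846), (0.037157442420721054, 0.04693377763032913), 16.40019989013672)
wrist [152 233 245] top [[ 0.4668 -0.2771  0.19  ]]
side [104 199 247] top [[ 0.4645 -0.2719  0.19  ]]
scene [101 153 208] top [[ 0.4667 -0.2668  0.19  ]]
(160, 800, 3) (320, 720, 3)
```

View pics/c4.png

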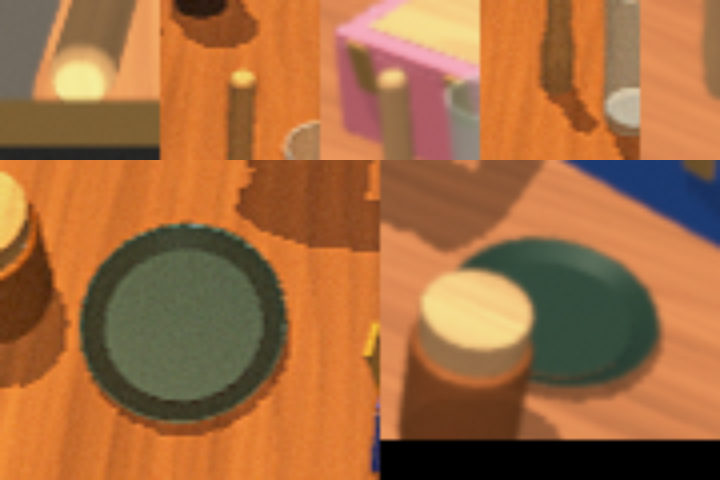

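The crop shows the saucer as a clean ellipse (side 296,315) and the muddler's top disc at wrist (240,381), side (336,120). I'll move above the muddler with the gripper turned and measure it again.

Emit:
arm_command(
  targets=[
    [-0.02, -0.04, 0, 0.058],
    [-0.04, -0.09, 0, 0.116],
    [-0.06, -0.14, 0, 0.174],
    [-0.08, -0.19, 0, 0.232],
    [-0.1, -0.24, 0, 0.29],
    [-0.12, -0.29, 0, 0.348],
    [-0.14, -0.34, 0, 0.406],
    [-0.16, -0.39, 0, 0.464],
  ],
  claw=0.2,
)

```text
time: 8.23
tool_pos: [0.4727, -0.2191, 0.3481]
ee_rot: [3.141, -0.001, 2.604]
wrist_force: [0.1, -0.2, 0.6]
width: 0.075
finger_force: 0.0
```

Emit:
arm_command(
  targets=[
    [-0.01, -0.03, -0.01, 0.058],
    [-0.02, -0.06, -0.02, 0.116],
    [-0.03, -0.09, -0.02, 0.174],
    [-0.04, -0.115, -0.02, 0.232],
    [-0.04, -0.115, -0.02, 0.286],
    [-0.04, -0.115, -0.02, 0.286],
    [-0.04, -0.115, -0.02, 0.286],
    [-0.04, -0.115, -0.02, 0.286],
  ],
)

```text
time: 8.9
tool_pos: [0.4531, -0.2755, 0.3383]
ee_rot: [3.141, -0.0, -3.088]
wrist_force: [-0.5, 0.9, -0.6]
width: 0.0752
finger_force: 0.0
```

Run:
```python
from bench import robot
import cv2,numpy as np,pickle
o=robot.get_obs();print(o['tool_pos'],o['ee_rot'],o['width']);pickle.dump(o,open('o5.pkl','wb'))
cv2.imwrite('pics/w5.png',robot.snapshot('wrist')[:,:,::-1])
```

```text
[ 0.45306681 -0.27551295  0.33833592] [ 3.14104296e+00 -1.03963927e-04 -3.08841511e+00] 0.07520446069398083
```

View pics/w5.png

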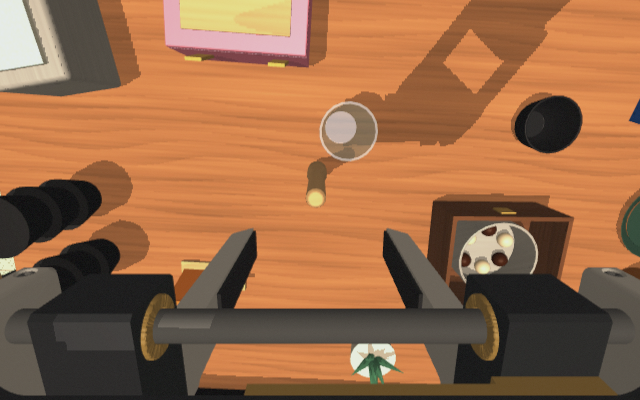

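The muddler's top disc is at (315,198) and the glass mouth at (348,131).

Run:
```python
from h import *
import pickle
o=pickle.load(open('o5.pkl','rb'));np.set_printoptions(precision=4,suppress=True)
print('top',plane('wrist',[(315.5,198)],.19,o),tri([('wrist',(315.5,198),o),('side',(335.7,120.3)),('scene',(246,138.7))]))
print('glass',plane('wrist',[(348,131)],.15,o),'pan',plane('wrist',[(498,257)],.066,o))
```

```text
top [[ 0.4642 -0.2792  0.19  ]] [ 0.463  -0.2772  0.1875]
glass [[ 0.3955 -0.2468  0.15  ]] pan [[0.5733 0.0016 0.066 ]]
```

Emit:
arm_command(
  targets=[
    [0.022, -0.005, 0, 0],
    [0.022, -0.005, -0.06, 0],
    [0.022, -0.005, -0.13, 0],
    [0.022, -0.005, -0.2, 0],
    [0.022, -0.005, -0.27, 0],
    [0.022, -0.005, -0.34, 0],
    [0.022, -0.005, -0.39, 0],
    [0.022, -0.005, -0.415, 0],
  ],
)

```text
time: 9.62
tool_pos: [0.4618, -0.2765, 0.1265]
ee_rot: [3.137, -0.005, -3.087]
wrist_force: [-0.3, -0.5, -0.5]
width: 0.0753
finger_force: 0.0
```

Emit:
arm_command(
  targets=[
    [0, 0, 0, 0],
    [0, 0, 0, 0],
    [0, 0, 0, 0],
    [0, 0, 0, 0],
    [0, 0, 0, 0],
    [0, 0, 0, 0],
    [0, 0, 0, 0],
    [0, 0, 0, 0],
  ],
  claw=1,
)

```text
time: 10.28
tool_pos: [0.4637, -0.2787, 0.1315]
ee_rot: [-3.141, 0.001, -3.087]
wrist_force: [0.8, -0.2, -0.5]
width: 0.0252
finger_force: 0.0
```

Emit:
arm_command(
  targets=[
    [0, 0, 0, 0],
    [0, 0, 0, 0],
    [0, 0, 0, 0],
    [0, 0, 0, 0],
  ],
)

```text
time: 10.62
tool_pos: [0.4636, -0.2786, 0.1313]
ee_rot: [-3.141, 0.0, -3.087]
wrist_force: [-0.0, -0.2, 1.1]
width: 0.0216
finger_force: 30.0
```

Emit:
arm_command(
  targets=[
    [0, 0, 0.02, 0],
    [0, 0, 0.06, 0],
    [0, 0, 0.12, 0],
    [0, 0, 0.18, 0],
    [0, 0, 0.24, 0],
    [0, 0, 0.3, 0],
    [0, 0, 0.34, 0],
    [0, 0, 0.34, 0],
  ],
)

```text
time: 11.28
tool_pos: [0.4648, -0.2795, 0.3072]
ee_rot: [-3.135, 0.008, -3.087]
wrist_force: [-0.1, -0.7, -1.0]
width: 0.0219
finger_force: 30.0
```

Run:
```python
from bench import robot
import cv2,numpy as np,pickle
o=robot.get_obs();print(o['tool_pos'],o['ee_rot'],o['width'],o['finger_force'],o['wrist_force'])
pickle.dump(o,open('o6.pkl','wb'))
w=robot.snapshot('wrist')[:,:,::-1];d=robot.snapshot('side')[:,:,::-1];s=robot.snapshot('scene')[:,:,::-1]
for n,i in zip('wds',(w,d,s)):cv2.imwrite(f'pics/{n}6.png',i)
cv2.imwrite('pics/c6.png',np.hstack([cv2.resize(d[40:190,290:390],(400,600)),cv2.resize(s[60:210,200:300],(400,600))]))
```

```text
[ 0.46484245 -0.27945631  0.30724499] [-3.13504261  0.00792898 -3.08702755] 0.021882109301723317 29.998494386672974 [-0.14043789 -0.67425295 -1.02111259]
```

View pics/c6.png

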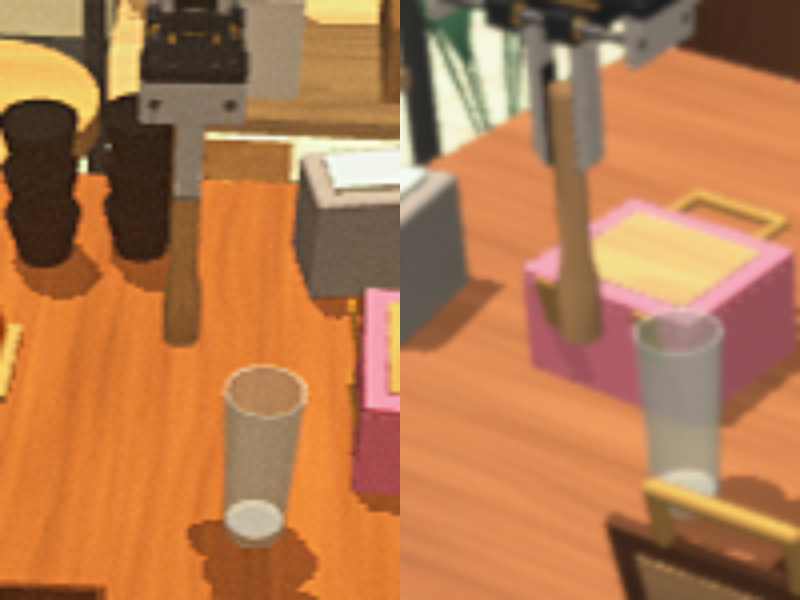

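Emit:
arm_command(
  targets=[
    [0.025, 0.06, 0, 0],
    [0.055, 0.13, 0, 0],
    [0.085, 0.2, 0, 0],
    [0.115, 0.27, 0, 0],
    [0.145, 0.34, 0, 0],
    [0.175, 0.41, 0, 0],
    [0.2, 0.48, 0, 0],
    [0.22, 0.535, 0, 0],
  ],
)

```text
time: 12.1
tool_pos: [0.5731, -0.0081, 0.2975]
ee_rot: [3.14, -0.006, -3.085]
wrist_force: [0.7, -0.4, -1.0]
width: 0.0216
finger_force: 30.0
```

Emit:
arm_command(
  targets=[
    [0.008, 0.03, 0, 0],
    [0.008, 0.03, 0, 0],
    [0.008, 0.03, 0, 0],
    [0.008, 0.03, 0, 0],
    [0.008, 0.03, 0, 0],
    [0.008, 0.03, 0, 0],
  ],
)

```text
time: 12.6
tool_pos: [0.5772, 0.0027, 0.3007]
ee_rot: [-3.142, -0.001, -3.089]
wrist_force: [-0.9, 0.5, -0.9]
width: 0.0217
finger_force: 30.0
```

Run:
```python
from h import *
import cv2
o=robot.get_obs();print(o['tool_pos'],o['ee_rot'],o['width'])
w=robot.snapshot('wrist')[:,:,::-1];d=robot.snapshot('side')[:,:,::-1];s=robot.snapshot('scene')[:,:,::-1]
cv2.imwrite('pics/c7.png',np.hstack([cv2.resize(d[100:250,230:330],(400,600)),cv2.resize(w[0:300,220:420],(400,600))]))
```

```text
[0.57717474 0.00271169 0.30072727] [-3.14152392e+00 -5.93843116e-04 -3.08912775e+00] 0.021664883732759946
```

View pics/c7.png

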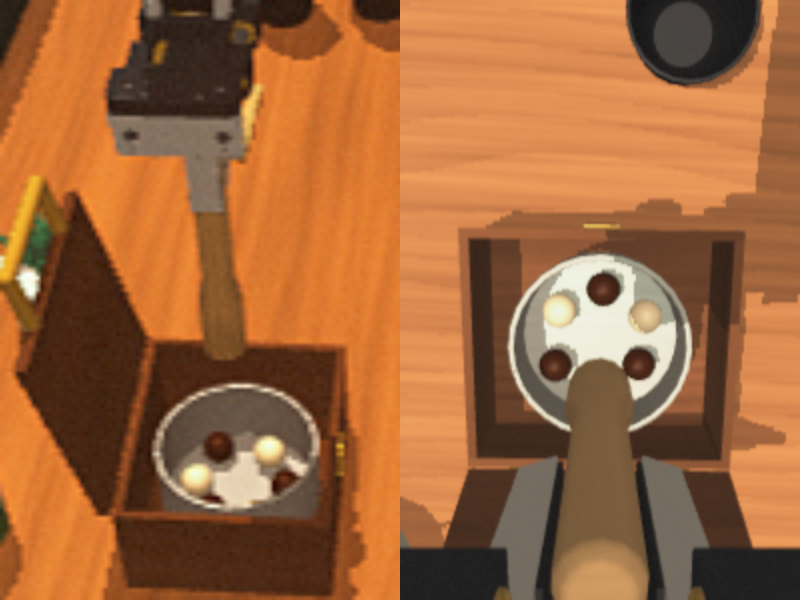

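Run:
```python
from h import *
np.set_printoptions(precision=4,suppress=True)
o=robot.get_obs()
print('rim',plane('wrist',[(320,127),(320,216),(275,171),(365.5,171)],.066,o)[:,:2])
print(plane('wrist',[(321.5,144.5),(299,155),(343,158),(297.5,182.5),(339,181.5)],.022,o)[:,:2])
```

```text
rim [[ 0.5188  0.0005]
 [ 0.6354  0.0066]
 [ 0.5774 -0.0548]
 [ 0.5713  0.0623]]
[[ 0.5441  0.004 ]
 [ 0.5605 -0.0271]
 [ 0.5614  0.0354]
 [ 0.6002 -0.0278]
 [ 0.5956  0.0321]]
```

Emit:
arm_command(
  targets=[
    [0, 0.002, -0.05, 0],
    [0, 0.002, -0.1, 0],
    [0, 0.002, -0.15, 0],
    [0, 0.002, -0.2, 0],
    [0, 0.002, -0.24, 0],
    [0, 0.002, -0.27, 0],
    [0, 0.002, -0.29, 0],
    [0, 0.002, -0.303, 0],
  ],
)

```text
time: 13.42
tool_pos: [0.5769, 0.0047, 0.1481]
ee_rot: [3.141, -0.002, -3.088]
wrist_force: [0.7, 0.3, -0.3]
width: 0.0217
finger_force: 30.0
```

Emit:
arm_command(
  targets=[
    [0, 0, 0, 0],
    [0, 0, 0, 0],
    [0, 0, 0, 0],
  ],
)

```text
time: 13.67
tool_pos: [0.5784, 0.0049, 0.1511]
ee_rot: [-3.141, 0.003, -3.087]
wrist_force: [-0.1, 0.2, -0.8]
width: 0.0218
finger_force: 30.0
```

Emit:
arm_command(
  targets=[
    [-0.015, -0.009, 0, 0],
    [-0.03, -0.018, 0, 0],
    [-0.044, -0.027, 0, 0],
    [-0.044, -0.027, 0, 0],
    [-0.047, -0.018, 0, 0],
    [-0.05, -0.009, 0, 0],
    [-0.05, -0.005, 0, 0],
    [-0.05, -0.005, 0, 0],
  ],
)

```text
time: 14.33
tool_pos: [0.554, 0.0028, 0.1505]
ee_rot: [-3.141, 0.004, -3.086]
wrist_force: [4.5, -0.6, 0.2]
width: 0.0219
finger_force: 30.0
```

Emit:
arm_command(
  targets=[
    [0.002, -0.012, 0, 0],
    [0.008, -0.024, 0, 0],
    [0.016, -0.033, 0, 0],
    [0.026, -0.04, 0, 0],
    [0.038, -0.045, 0, 0],
    [0.05, -0.045, 0, 0],
    [0.063, -0.043, 0, 0],
    [0.074, -0.038, 0, 0],
  ],
)

```text
time: 15.0
tool_pos: [0.5863, -0.0161, 0.1478]
ee_rot: [3.139, -0.01, -3.088]
wrist_force: [-4.0, 3.3, 2.1]
width: 0.0217
finger_force: 30.0
```

Emit:
arm_command(
  targets=[
    [0.01, 0.008, 0, 0],
    [0.017, 0.019, 0, 0],
    [0.021, 0.03, 0, 0],
    [0.022, 0.043, 0, 0],
    [0.02, 0.055, 0, 0],
    [0.014, 0.066, 0, 0],
    [0.006, 0.076, 0, 0],
    [-0.004, 0.083, 0, 0],
  ],
)

```text
time: 15.67
tool_pos: [0.5878, 0.0222, 0.1497]
ee_rot: [-3.134, 0.001, -3.088]
wrist_force: [-2.9, -8.3, -1.4]
width: 0.0216
finger_force: 30.0
```

Emit:
arm_command(
  targets=[
    [-0.012, 0.004, 0, 0],
    [-0.024, 0.005, 0, 0],
    [-0.037, 0.003, 0, 0],
    [-0.048, -0.003, 0, 0],
    [-0.058, -0.011, 0, 0],
    [-0.065, -0.021, 0, 0],
    [-0.069, -0.033, 0, 0],
    [-0.07, -0.045, 0, 0],
  ],
)

```text
time: 16.33
tool_pos: [0.555, 0.0036, 0.1512]
ee_rot: [3.139, 0.009, -3.086]
wrist_force: [4.1, 1.8, 0.1]
width: 0.0217
finger_force: 30.0
```

Emit:
arm_command(
  targets=[
    [0.002, -0.012, 0, 0],
    [0.008, -0.024, 0, 0],
    [0.016, -0.033, 0, 0],
    [0.026, -0.04, 0, 0],
    [0.038, -0.045, 0, 0],
    [0.05, -0.045, 0, 0],
    [0.063, -0.043, 0, 0],
    [0.074, -0.038, 0, 0],
  ],
)

```text
time: 17.0
tool_pos: [0.5872, -0.0155, 0.1479]
ee_rot: [3.139, -0.009, -3.087]
wrist_force: [-4.8, 2.1, 2.3]
width: 0.0219
finger_force: 30.0
```

Emit:
arm_command(
  targets=[
    [0.01, 0.008, 0, 0],
    [0.017, 0.019, 0, 0],
    [0.021, 0.03, 0, 0],
    [0.022, 0.043, 0, 0],
    [0.02, 0.055, 0, 0],
    [0.014, 0.066, 0, 0],
    [0.006, 0.076, 0, 0],
    [-0.004, 0.083, 0, 0],
  ],
)

```text
time: 17.67
tool_pos: [0.5888, 0.0227, 0.1499]
ee_rot: [-3.135, 0.004, -3.088]
wrist_force: [1.6, -8.6, -1.5]
width: 0.0218
finger_force: 30.0
```

Emit:
arm_command(
  targets=[
    [-0.012, 0.004, 0, 0],
    [-0.024, 0.005, 0, 0],
    [-0.037, 0.003, 0, 0],
    [-0.048, -0.003, 0, 0],
    [-0.058, -0.011, 0, 0],
    [-0.065, -0.021, 0, 0],
    [-0.069, -0.033, 0, 0],
    [-0.07, -0.045, 0, 0],
  ],
)

```text
time: 18.33
tool_pos: [0.5527, 0.0029, 0.1503]
ee_rot: [3.14, 0.002, -3.087]
wrist_force: [1.8, 2.8, 0.0]
width: 0.0218
finger_force: 30.0
```

Emit:
arm_command(
  targets=[
    [0, 0, 0, 0],
    [0, 0, 0, 0],
  ],
)

```text
time: 18.5
tool_pos: [0.5528, 0.0033, 0.1497]
ee_rot: [3.139, 0.001, -3.087]
wrist_force: [2.4, 1.6, 1.1]
width: 0.0216
finger_force: 30.0
```

Run:
```python
from h import *
import cv2
np.set_printoptions(precision=4,suppress=True)
o=robot.get_obs();print(o['tool_pos'],o['ee_rot'])
w=robot.snapshot('wrist')[:,:,::-1].copy();d=robot.snapshot('side')[:,:,::-1].copy();s=robot.snapshot('scene')[:,:,::-1].copy()
for n,i in zip('wds',(w,d,s)):cv2.imwrite(f'pics/{n}8.png',i)
cv2.imwrite('pics/c8.png',np.vstack([np.hstack([cv2.resize(d[100:250,230:330],(266,400)),cv2.resize(s[110:260,260:360],(266,400)),cv2.resize(w[:,210:430],(220,400))])]))
```

```text
[0.5528 0.0033 0.1497] [ 3.139   0.0008 -3.0872]
```

View pics/c8.png

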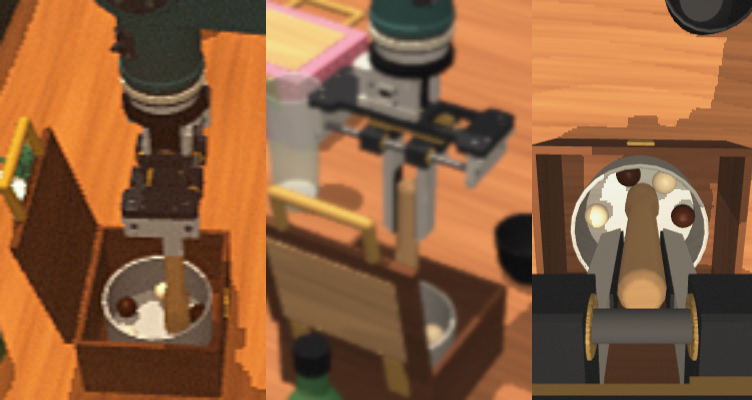

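Run:
```python
from h import *
np.set_printoptions(precision=4,suppress=True)
import cv2
o=robot.get_obs()
print(plane('wrist',[(306,177),(342,182),(360,215),(275,215)],.022,o)[:,:2])
# side crop: /2.66 + (230,100)
f=lambda x,y:(230+x/2.66,100+y/2.667)
print(plane('side',[f(126,305),f(162,291),f(196,312)],.022)[:,:2])
# muddler tilt in scene/side: shaft centreline by colour
for n in 'ds':
    im=cv2.imread(f'pics/{n}8.png')
    x0,x1,y0,y1=(280,310,196,226) if n=='d' else (405-266-0,0,0,0)
    if n=='d':
        h=cv2.cvtColor(im,cv2.COLOR_BGR2HSV);
        for y in range(196,226,4): print(y,[(x,tuple(h[y,x])) for x in range(286,306,3)])
```

```text
[[ 0.5383 -0.0104]
 [ 0.5413  0.0246]
 [ 0.5737  0.0449]
 [ 0.5782 -0.0395]]
[[ 0.6174 -0.0154]
 [ 0.5793 -0.0401]
 [ 0.5361 -0.0131]]
196 [(286, (np.uint8(14), np.uint8(91), np.uint8(193))), (289, (np.uint8(26), np.uint8(42), np.uint8(255))), (292, (np.uint8(14), np.uint8(165), np.uint8(136))), (295, (np.uint8(15), np.uint8(159), np.uint8(138))), (298, (np.uint8(14), np.uint8(169), np.uint8(122))), (301, (np.uint8(10), np.uint8(203), np.uint8(73))), (304, (np.uint8(9), np.uint8(174), np.uint8(88)))]
200 [(286, (np.uint8(11), np.uint8(82), np.uint8(100))), (289, (np.uint8(12), np.uint8(80), np.uint8(105))), (292, (np.uint8(14), np.uint8(180), np.uint8(122))), (295, (np.uint8(14), np.uint8(177), np.uint8(137))), (298, (np.uint8(14), np.uint8(193), np.uint8(124))), (301, (np.uint8(13), np.uint8(88), np.uint8(107))), (304, (np.uint8(13), np.uint8(113), np.uint8(135)))]
204 [(286, (np.uint8(13), np.uint8(90), np.uint8(108))), (289, (np.uint8(15), np.uint8(80), np.uint8(105))), (292, (np.uint8(15), np.uint8(159), np.uint8(122))), (295, (np.uint8(14), np.uint8(173), np.uint8(137))), (298, 
[... 1305 characters left out ...]
np.uint8(230))), (289, (np.uint8(18), np.uint8(54), np.uint8(233))), (292, (np.uint8(13), np.uint8(212), np.uint8(100))), (295, (np.uint8(14), np.uint8(172), np.uint8(117))), (298, (np.uint8(15), np.uint8(169), np.uint8(127))), (301, (np.uint8(12), np.uint8(183), np.uint8(85))), (304, (np.uint8(14), np.uint8(84), np.uint8(133)))]
224 [(286, (np.uint8(18), np.uint8(51), np.uint8(234))), (289, (np.uint8(19), np.uint8(52), np.uint8(234))), (292, (np.uint8(15), np.uint8(66), np.uint8(216))), (295, (np.uint8(13), np.uint8(175), np.uint8(124))), (298, (np.uint8(15), np.uint8(84), np.uint8(139))), (301, (np.uint8(14), np.uint8(84), np.uint8(97))), (304, (np.uint8(13), np.uint8(93), np.uint8(104)))]
```

All visible balls have shifted by 15–25 mm, with one cream ball hidden behind the muddler, so I add a third round for certainty.

Emit:
arm_command(
  targets=[
    [0.002, -0.012, 0, 0],
    [0.008, -0.024, 0, 0],
    [0.016, -0.033, 0, 0],
    [0.026, -0.04, 0, 0],
    [0.038, -0.045, 0, 0],
    [0.05, -0.045, 0, 0],
    [0.063, -0.043, 0, 0],
    [0.074, -0.038, 0, 0],
  ],
)

```text
time: 19.32
tool_pos: [0.5874, -0.0146, 0.1482]
ee_rot: [3.136, -0.007, -3.087]
wrist_force: [-1.3, 3.6, -0.4]
width: 0.0222
finger_force: 30.0
```

Emit:
arm_command(
  targets=[
    [0.01, 0.008, 0, 0],
    [0.017, 0.019, 0, 0],
    [0.021, 0.03, 0, 0],
    [0.022, 0.043, 0, 0],
    [0.02, 0.055, 0, 0],
    [0.014, 0.066, 0, 0],
    [0.006, 0.076, 0, 0],
    [-0.004, 0.083, 0, 0],
  ],
)

```text
time: 19.98
tool_pos: [0.5866, 0.0232, 0.1493]
ee_rot: [-3.136, -0.002, -3.088]
wrist_force: [-1.2, -6.0, -0.6]
width: 0.0216
finger_force: 30.0
```

Emit:
arm_command(
  targets=[
    [-0.012, 0.004, 0, 0],
    [-0.024, 0.005, 0, 0],
    [-0.037, 0.003, 0, 0],
    [-0.048, -0.003, 0, 0],
    [-0.058, -0.011, 0, 0],
    [-0.065, -0.021, 0, 0],
    [-0.069, -0.033, 0, 0],
    [-0.07, -0.045, 0, 0],
  ],
)

```text
time: 20.65
tool_pos: [0.5532, 0.0023, 0.1506]
ee_rot: [3.141, 0.003, -3.087]
wrist_force: [1.7, -2.3, -0.4]
width: 0.0216
finger_force: 30.0
```

Emit:
arm_command(
  targets=[
    [0, 0, 0, 0],
    [0, 0, 0, 0],
    [0.02, 0, 0.02, 0],
    [0.03, 0, 0.08, 0],
    [0.03, 0, 0.14, 0],
    [0.03, 0, 0.2, 0],
    [0.03, 0, 0.26, 0],
    [0.03, 0, 0.3, 0],
  ],
)

```text
time: 21.32
tool_pos: [0.5664, 0.0036, 0.3015]
ee_rot: [3.14, -0.002, -3.086]
wrist_force: [0.6, 0.1, 0.1]
width: 0.0215
finger_force: 30.0
```

Emit:
arm_command(
  targets=[
    [0, 0, 0, 0],
    [0, 0, 0, 0],
    [0, 0, 0, 0],
    [0, 0, 0, 0],
  ],
)

```text
time: 21.65
tool_pos: [0.5663, 0.0029, 0.2962]
ee_rot: [3.14, -0.006, -3.087]
wrist_force: [0.0, 0.8, -0.3]
width: 0.0215
finger_force: 30.0
```

Run:
```python
from h import *
import cv2
np.set_printoptions(precision=4,suppress=True)
o=robot.get_obs();print(o['time'],o['tool_pos'],o['ee_rot'])
I={n:robot.snapshot(n)[:,:,::-1].copy() for n in('wrist','side','scene')}
for n,i in I.items():cv2.imwrite(f'pics/{n}9.png',i)
w=cv2.cvtColor(I['wrist'],cv2.COLOR_BGR2HSV)
# balls inside pan region
k=np.zeros((400,640),np.uint8);cv2.circle(k,(320,171),44,255,-1)
V=w[...,2];S=w[...,1]
for nm,m in(('brown',(V<110)),('cream',(V>170)&(S>45)&(S<140))):
    m=cv2.morphologyEx((m*255).astype('uint8')&k,cv2.MORPH_OPEN,np.ones((3,3),'uint8'))
    n,_,st,c=cv2.connectedComponentsWithStats(m)
    for a,q in list(zip(st,c))[1:]:
        if a[4]>40: print(nm,a[4],q,plane('wrist',[q],.022,o)[0,:2])
```

```text
21.65 [0.5663 0.0029 0.2962] [ 3.1401 -0.0064 -3.0868]
brown 383 [341.2376 139.7258] [0.5227 0.0309]
brown 201 [304.7015 150.7413] [ 0.5406 -0.019 ]
brown 350 [352.4686 176.3457] [0.5731 0.0505]
brown 65 [278.9846 175.9231] [ 0.5782 -0.054 ]
brown 53 [305.4717 207.4151] [ 0.6226 -0.0143]
cream 180 [330.5944 149.2722] [0.5366 0.017 ]
cream 155 [289.3419 186.071 ] [ 0.5921 -0.0388]
cream 143 [342.1259 196.7552] [0.6038 0.0379]
```

All six balls are well over 10 mm from any start of their own colour and all are in the pan. Next I check the muddler's tilt in the grip numerically.

```bash
cat >> h.py <<'E'
def proj(n,P,o=None):
    c=robot.camera_info(n);f=200/np.tan(np.radians(c['vfov'])/2)
    E=c['extrinsics'] if n!='wrist' else toolT(o)@c['T_tool_cam']
    q=np.linalg.inv(E)@np.r_[P,1];return np.array([c['cx']-f*q[0]/q[2],c['cy']+f*q[1]/q[2]])
E
python3 - <<'E'
from h import *
import cv2
np.set_printoptions(precision=1,suppress=True,linewidth=150)
o=robot.get_obs();t=o['tool_pos']
for n in('side','scene'):
    im=cv2.imread(f'pics/{n}9.png').astype(int);print(n)
    for z in(.0,.02,.04,.06,.08,.10,.12):
        p=proj(n,t+[0,0,-.131+z]);x,y=p.round().astype(int)
        r=im[y,x-14:x+15].astype(np.uint8)[None];h=cv2.cvtColor(r,cv2.COLOR_BGR2HSV)[0].astype(int)
        m=(abs(h[:,0]-14)<4)&(h[:,1]>90)&(h[:,1]<205)&(h[:,2]>85)&(h[:,2]<190)
        print(z,p,''.join('#' if v else '.' for v in m), h[14])
E
```

```text
side
0.0 [290.  187.3] ........###########.......#.# [ 14 174 117]
0.02 [289.5 182.2] ........###########.......... [ 14 174 133]
0.04 [289.  176.9] ........###########.......... [ 13 164 140]
0.06 [288.5 171.5] .........#########........... [ 14 174 136]
0.08 [288.  165.9] .........#########........... [ 13 175 137]
0.1 [287.5 160. ] .........#########........... [ 14 172 138]
0.12 [287.  154.1] ............................. [ 12  71 115]
scene
0.0 [309.4 194.6] #######..############........ [ 15 131 142]
0.02 [309.5 188.1] .........############........ [ 15 130 149]
0.04 [309.5 181.4] ........#############........ [ 15 133 146]
0.06 [309.6 174.6] .........##########.......... [ 15 131 146]
0.08 [309.7 167.6] ..........#########.......... [ 15 131 146]
0.1 [309.8 160.5] ..........#########.......... [ 15 133 144]
0.12 [309.8 153.3] ###......###########......... [ 15 134 145]
```

Emit:
arm_command(
  targets=[
    [-0.01, 0.06, 0, 0],
    [-0.02, 0.13, 0, 0],
    [-0.035, 0.2, 0, 0],
    [-0.05, 0.27, 0, 0],
    [-0.06, 0.34, 0, 0],
    [-0.075, 0.41, 0, 0],
    [-0.085, 0.48, 0, 0],
    [-0.095, 0.54, 0, 0],
  ],
)

```text
time: 22.47
tool_pos: [0.5189, 0.2746, 0.2987]
ee_rot: [3.141, -0.001, -3.086]
wrist_force: [1.3, -1.0, -1.6]
width: 0.0216
finger_force: 30.0
```

Emit:
arm_command(
  targets=[
    [-0.005, 0.038, 0, 0],
    [-0.005, 0.038, 0, 0],
    [-0.005, 0.038, 0, 0],
    [-0.005, 0.038, 0, 0],
    [-0.005, 0.038, 0, 0],
    [-0.005, 0.038, 0, 0],
  ],
)

```text
time: 22.97
tool_pos: [0.5179, 0.2902, 0.2996]
ee_rot: [-3.141, 0.0, -3.089]
wrist_force: [-0.3, 0.0, -0.8]
width: 0.0217
finger_force: 30.0
```

Run:
```python
from h import *
import cv2
np.set_printoptions(precision=4,suppress=True)
o=robot.get_obs();print(o['tool_pos'],o['ee_rot'])
I={n:robot.snapshot(n)[:,:,::-1].copy() for n in('wrist','side')}
for n,i in I.items():
    cv2.imwrite(f'pics/{n}10.png',i)
    h=cv2.cvtColor(i,cv2.COLOR_BGR2HSV);m=((h[...,0]>45)&(h[...,0]<100)&(h[...,1]>30)&(h[...,2]>25)).astype('uint8')
    x,y=proj(n,np.array([.5165,.2925,.01]),o).astype(int)
    k=np.zeros_like(m);cv2.circle(k,(x,y),int(85 if n=='wrist' else 34),1,-1);m&=k
    c=max(cv2.findContours(m,0,2)[0],key=cv2.contourArea);H=cv2.convexHull(c)[:,0]
    P=plane(n,H,.012,o)[:,:2].astype('float32');print(n,(x,y),cv2.minEnclosingCircle(P),P.min(0),P.max(0))
```

```text
[0.5179 0.2902 0.2996] [-3.1414  0.0001 -3.0891]
wrist (np.int64(321), np.int64(166)) ((0.5201452374458313, 0.2910754084587097), 0.0646967887878418) [0.4563 0.2266] [0.5781 0.3555]
side (np.int64(296), np.int64(315)) ((0.5496917963027954, 0.23674200475215912), 0.0019750462379306555) [0.5486 0.2352] [0.5512 0.2383]
```

Emit:
arm_command(
  targets=[
    [0, 0.002, -0.06, 0],
    [0, 0.002, -0.12, 0],
    [0, 0.002, -0.18, 0],
    [0, 0.002, -0.24, 0],
    [0, 0.002, -0.28, 0],
    [0, 0.002, -0.3, 0],
    [0, 0.002, -0.3, 0],
    [0, 0.002, -0.3, 0],
  ],
)

```text
time: 23.73
tool_pos: [0.5179, 0.2923, 0.1501]
ee_rot: [3.141, 0.0, -3.088]
wrist_force: [-0.6, -0.5, -1.3]
width: 0.0217
finger_force: 30.0
```

Emit:
arm_command(
  targets=[
    [0, 0, -0.005, 0],
    [0, 0, -0.01, 0],
    [0, 0, -0.015, 0],
    [0, 0, -0.02, 0],
    [0, 0, -0.02, 0],
    [0, 0, -0.02, 0],
  ],
)

```text
time: 24.23
tool_pos: [0.5174, 0.2925, 0.1394]
ee_rot: [3.142, -0.0, -3.087]
wrist_force: [-0.3, 0.4, -1.6]
width: 0.0216
finger_force: 30.0
```

Emit:
arm_command(
  targets=[
    [0, 0, -0.001, 0],
    [0, 0, -0.002, 0],
    [0, 0, -0.003, 0],
    [0, 0, -0.004, 0],
    [0, 0, -0.004, 0],
  ],
)

```text
time: 24.65
tool_pos: [0.5176, 0.2925, 0.1377]
ee_rot: [3.141, 0.0, -3.087]
wrist_force: [-0.5, 0.0, 0.3]
width: 0.0215
finger_force: 30.0
```

Emit:
arm_command(
  targets=[
    [0, 0, -0.001, 0],
    [0, 0, -0.002, 0],
    [0, 0, -0.003, 0],
    [0, 0, -0.003, 0],
  ],
)

```text
time: 24.98
tool_pos: [0.5177, 0.2926, 0.1376]
ee_rot: [3.141, 0.001, -3.087]
wrist_force: [-1.8, -0.1, 4.6]
width: 0.0217
finger_force: 30.0
```

Contact at 4.6 N, so I release and lift.

Emit:
arm_command(
  targets=[
    [0, 0, 0, 0],
    [0, 0, 0, 0],
    [0, 0, 0, 0],
    [0, 0, 0, 0],
    [0, 0, 0, 0],
    [0, 0, 0, 0],
    [0, 0, 0, 0],
  ],
  claw=0.4,
)

```text
time: 25.57
tool_pos: [0.5175, 0.2925, 0.1358]
ee_rot: [-3.142, -0.0, -3.087]
wrist_force: [-0.1, 0.9, -0.6]
width: 0.0563
finger_force: 0.0
```

Emit:
arm_command(
  targets=[
    [0, 0, 0.03, 0],
    [0, 0, 0.08, 0],
    [0, 0, 0.14, 0],
    [0, 0, 0.2, 0],
    [0, 0, 0.26, 0],
    [0, 0, 0.32, 0],
    [0, 0, 0.34, 0],
    [0, 0, 0.34, 0],
  ],
)

```text
time: 26.23
tool_pos: [0.5186, 0.293, 0.3099]
ee_rot: [3.139, 0.007, -3.087]
wrist_force: [0.3, 0.8, 0.1]
width: 0.0568
finger_force: 0.0
```

Emit:
arm_command(
  targets=[
    [0, 0, 0, 0],
    [0, 0, 0, 0],
    [0, 0, 0, 0],
    [0, 0, 0, 0],
    [0, 0, 0, 0],
    [0, 0, 0, 0],
  ],
)

```text
time: 26.73
tool_pos: [0.5173, 0.2924, 0.3051]
ee_rot: [-3.141, -0.001, -3.087]
wrist_force: [0.0, -0.3, 0.4]
width: 0.0561
finger_force: 0.0
```

Run:
```python
from h import *
import cv2
np.set_printoptions(precision=1,suppress=True)
o=robot.get_obs();print(o['time'],o['tool_pos'],o['width'],o['wrist_force'])
for n in('side','scene'):
    im=robot.snapshot(n)[:,:,::-1].copy();cv2.imwrite(f'pics/{n}11.png',im);print(n)
    for z in(.0,.04,.08,.12,.16,.185):
        p=proj(n,np.array([.5177,.2926,.006+z]));x,y=p.round().astype(int)
        h=cv2.cvtColor(im[y:y+1,x-14:x+15],cv2.COLOR_BGR2HSV)[0].astype(int)
        m=(abs(h[:,0]-14)<6)&(h[:,1]>90)&(h[:,1]<210)&(h[:,2]>85)&(h[:,2]<200)
        print(z,p,''.join('#' if v else '.' for v in m))
    q=proj(n,np.array([.695,.012,.268])).astype(int);print('lid bar',q,[im[q[1]+k,q[0]][::-1].tolist() for k in(-3,0,3)])
```

```text
26.7333 [0.5 0.3 0.3] 0.05611886366979188 [ 0.  -0.3  0.4]
side
0.0 [295.7 316.1] .......###########...........
0.04 [294.9 309.1] ......#############..........
0.08 [294.1 301.7] ........##########...........
0.12 [293.1 293.7] ....#...##########...........
0.16 [292.1 285.1] ........##########...........
0.185 [291.4 279.4] ........#.......##...........
lid bar [236 158] [[235, 161, 38], [187, 120, 28], [104, 72, 28]]
scene
0.0 [417.5 273.8] .........###########.........
0.04 [419.7 262.2] ........############.........
0.08 [422.1 250.2] .........###########.........
0.12 [424.5 237.6] .........##########..........
0.16 [427.  224.6] ..........########...........
0.185 [428.6 216.2] ....######.......#...........
lid bar [282 187] [[155, 97, 59], [243, 202, 102], [165, 119, 62]]
```

The muddler stands upright in the saucer, the lid is open and the gripper is clear, so I hand the job in.

```bash
python3 -c "
from bench import robot
print(robot.close_job())"
```

```text
the job is handed in; nothing more can be done
None
```

The job is handed in, with no verdict shown: the lid rests open on its stop, I stirred three anticlockwise rounds (the third to make sure every ball had shifted), all six balls were in the pan when checked after stirring, and the muddler stands upright by itself in the middle of the saucer.

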